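# Test run of a bench homogeniser

## Task

Give the homogeniser in the leaning stand its test run before the samples go in: flip the lock-off lever on its paddle fully forward, towards the nose, then squeeze the paddle all the way in against the grip between the two fingers and keep it squeezed for a good second. Then let go, so that the paddle springs back out, and leave the lever forward; do not shift the cup, jar, tip box or pipette that stand about.

Things in the scene. Friction and masses are not known exactly. Their poses are not given: they have to be found in the camera images.
- stand: Stand of the hand-held homogeniser: grey base plate 200 x 140 x 16 mm with two aluminium cheeks that clamp the nose of a light grey grip. Origin under the plate's centre, z up, x pointing forward (nose side). The grip leans 35 deg from vertical in the stand's x-z plane, its rear end uppermost and back at -x. The clamp is rubber-sprung: pushing on one side only sways the grip.
- squeeze_point (a point): Place to squeeze, midway between paddle's outer face and grip's back, 50 mm below the rear end. Axes: z along the grip to its rear end, x square out of the paddle side (up, forward), y sideways. Back face at x = -25 mm; paddle face at +27 mm out, +21.5 pressed. Clear 60 mm beyond both and above the rear end, so open jaws leaning as the grip can slide on along -z. Sways +-10 mm along x, 0.5 N/mm.
- handle: The light grey straight-sided grip itself (handle_c0), 38 mm deep (x) by 36 mm wide (y) by 138 mm long, with the paddle along its upper, forward side (+x) and a flat back. Origin on its centre line at the clamp pivot, 150 mm below its rear end; same axes as squeeze_point.
- paddle (a joint): Dark grey paddle switch, 90 x 30 x 7 mm, hinged 4 mm below the grip's rear end, its free end towards the nose. Rad: 0 sprung out, 0.13 fully in. Needs 2 N at first, 6 N at the end, pressed 65 mm from its hinge; 3 and 8 N at 45 mm. It springs out by itself. With the lock-off lever back, a tail under the lever stops it at about 0.05.
- lock_lever (a joint): Lock-off lever, rad: 0 back (locked), 1.5 fully forward: its tip swung towards the nose and downward. It is carried on the paddle, 80 mm from the paddle's hinge, turning about y. About 1.5 N at the tip moves it slowly and it stays where it is left; pushed at over 50 mm/s the force peaks at some 12 N.
- lever_pivot (a point): Hinge of the lock-off lever, about 0.21 m above the table. Its axes turn with the lever: x along the lever to its tip, y along the hinge (level). Pressed straight down from above, 20 mm forward of this hinge, the lever swings forward.
- lever_tip (a point): Middle of the cross-bar (40 mm along y, 12 mm thick) at the end of the black lock-off lever, 44 mm from its pivot; the blade is 22 mm wide, 5 mm thick. When back, the lever stands up, leaning about 33 deg forward from vertical, its tip 24 mm forward of the pivot and 37 mm above it. Fully forward it points about 29 deg below level.
- cup: Clear plastic cup, 72 mm across, 52 mm high, under the homogeniser's shaft; origin under its centre.
- jar: Amber glass jar, 66 mm across, 85 mm high, beside the stand; origin under its centre.
- tip_box: White and orange pipette-tip box, 124 x 84 x 67 mm, beside the stand; origin under its centre.
- pipette: Blue and white pipette lying near the robot, 230 mm long, 28 mm thick at most; origin on the table under its middle.

How it is judged:
By the outcome, as a careful person would: the job done as asked, in the order asked, and still so for the second after the job is handed in, with the robot touching nothing.
It also fails if it takes over 45 s, if anything falls off the work surface, if the arm or the gripper's body presses on something with over 40 N, if the wrist force passes 120 N, or if a joint passes its speed limit or range.

## Robot

A 6-joint arm with a two-finger parallel gripper is mounted at the origin on the work surface. World frame = base frame: x ahead of the robot, y to its left, z up, the work surface at z = 0. Lengths are in m, angles in rad, forces in N, time in s.
With the tool pointing down it reaches from about 0.35 to 0.775 m from the base axis. Payload 7.3 kg.
Tool frame: the origin (TCP) lies at the very end of the fingers, on their centre line; the grasp point (between the pads) lies 19 mm behind it; z points along the fingers, y is the line along which they close (so a half turn about z gives the same grasp; the last joint's range is limited). The gripper opens to 92 mm and grips with 3 to 60 N. Pads are 19 mm wide; open, the fingers measure 130 mm over their backs; the gripper's body (75 mm by 190 mm) begins 47 mm behind the grasp point.
Start: joints at [-1.373, 0.342, 1.524, -0, 1.275, -0.146], TCP at [0.177, -0.494, 0.227] pointing down, gripper open.
Joint ranges: [-2.53, 2.53], [-0.77, 2.02], [0.04, 2.7], [-1, 4.14], [0.28, 2.66], [-3.11, 3.11]. Speed limits (rad/s): [2.57, 2.57, 3.14, 3.14, 3.14, 3.14].

## Interface

Orientations are given as [roll, pitch, yaw] about the fixed x, y, z axes, in that order (R = Rz(yaw) Ry(pitch) Rx(roll)).
In Python, from cell import robot gives the robot as it stands.
- The arm moves only by the tool apply_moves, never from a script. Its argument "motion" is text: rows parted by semicolons, each of 7 numbers parted by spaces: the opening in per cent of the stroke, from 0 (shut) to 100 (fully open), then the shift along the tool's x, y, z in cm, then the turn, a rotation vector about the tool's x, y, z in rad. A call has 1 to 20 rows; each row shifts and turns the commanded pose from where the row before left it, along the tool's axes as they then stand; what a row does not reach is not made up. A row lasts 1/8 s, in which the tool goes at most 62.5 mm and 10.7 degrees, less where a joint would pass 70% of its speed; a pose out of reach is approached as far as the arm can. A call with a gripper value outside its range is refused whole. The fingers move at their own pace and stop on an object; "force" is the grip in N (left out, the last holds). Time passes only in rows, so rows that do not move let the fingers close. It gives the time, the measured TCP pose, the force, the opening and the grip force at its end, in the units of the state.
- robot.observe(): the state, without advancing time (a new reading comes with each control period).
- robot.read_camera(name): name is "scene" or "side" or "wrist"; returns a dict with "img" (384x512x3 uint8, red, green, blue), "fovy" (degrees; the focal length in pixels is half the picture's height over the tangent of half this angle, whatever the lens; pixels are square), "cx", "cy" (the principal point, pixels), "R" (3x3) and "t" (3): a world point X has camera coordinates R X + t; the wrist camera has in their place "hand_eye" (4x4, takes a point from camera to tool coordinates, whose origin is the TCP and whose axes are the flange's). Camera axes: x right, y down, z forward; pixel columns grow to the right and rows downward; lengths in m; the calibration is good to about 2 mm. A picture is of the moment at which its call begins: read the wrist's pose just before it. There is no depth.
- robot.hand_in(): hands the job in; it is judged then, once.
Trained networks look in a picture, given as the dict that the camera call returned (one of the last four; its "shot" number tells which), for a name from the list of things; names that differ only in an ending like _2 or _b are one class to them, and where a whole thing is asked for, a point or a joint stands for the part that bears it (a point fixed in the world has none). Each returns a list of dicts, best first, with "score" (0 to 1); they miss things now and then, are a little off and sometimes report something else, mostly with a low value. They report only what shows in the picture. A call takes as long as a camera call.
- robot.search_frame(target, picture): "centre" ([x, y, z] in m, in world coordinates, good to about 4 mm: the middle of the surface that is visible of it).
- robot.trace(target, picture): "pixels" (384x512 bool, what is visible of it).
The state is a dict: "time": time; "qpos": joint angles; "qvel": joint speeds; "joint_efforts": joint torques, N m; "tool_pos": TCP position; "tool_rot": TCP orientation; "contact_force": force on the tool from outside, world axes, zero at the start; "torque": the same for the moment, N m; "opening": finger opening in m; "grip_force": force on a finger pad.
Only numpy, scipy, OpenCV 4.12 (cv2) and the standard library are available. Lean on these libraries where they do the work, as an engineer would, in place of code of your own. Each camera call takes 0.05 s, during which the arm holds its last target. There are 200 camera calls.

## Working session

There is one attempt and no reset: what is moved stays moved. The work goes in short steps, Python scripts to look and compute and a tool call to move; the robot and the scene stay as the last step left them, time stands still between calls to the robot, and variables do not carry over. Pictures are saved under pics/ and viewed, at most 12 in all, crops included, and the job is handed in when it is done.

Besides the shell and the picture viewer there is one more tool, called after ">>>" in YAML: its name, and indented under it one key for each argument. apply_moves: Moves the arm, as the interface text tells. Its arguments: {"type":"object","properties":{"motion":{"type":"string"},"force":{"type":"number"}},"required":["motion"]}

```bash
mkdir -p pics; ls
python3 - <<'E'
from cell import robot
import cv2,numpy as np
ims=[]
s=robot.observe();print({k:np.round(v,3) for k,v in s.items()})
for c in ["scene","side"]:
    p=robot.read_camera(c); ims.append(p["img"])
    print(c,p["fovy"],p["cx"],p["cy"],np.round(p["R"],4).tolist(),np.round(p["t"],4))
    for n in ["stand","squeeze_point","handle","paddle","lock_lever","lever_pivot","lever_tip","cup","jar","tip_box","pipette"]:
        try:
            print(n,[(np.round(d["centre"],3).tolist(),round(d["score"],2)) for d in robot.search_frame(n,p)[:2]])
        except Exception as e: print(n,e)
    cv2.imwrite(f"pics/{c}0.png",p["img"][:,:,::-1])
E
```

```text
pics
{'time': np.float64(0.0), 'qpos': array([-1.373,  0.343,  1.525, -0.   ,  1.275, -0.146]), 'qvel': array([-0.   ,  0.001, -0.001, -0.001, -0.002, -0.001]), 'joint_efforts': array([-1.0000e-03, -4.3124e+01, -2.4422e+01,  7.2000e-02,  5.6000e-02,
       -0.0000e+00]), 'tool_pos': array([ 0.177, -0.494,  0.226]), 'tool_rot': array([-3.14 , -0.   ,  0.344]), 'contact_force': array([-0.231, -0.233, -0.021]), 'torque': array([-0.011,  0.004, -0.027]), 'grip_force': np.float64(0.0), 'opening': np.float64(0.092)}
scene 52.2507847542617 256.2547548703027 192.41735735287978 [[-0.8881, 0.4594, -0.0125], [0.2529, 0.4658, -0.848], [-0.3837, -0.7563, -0.5299]] [0.4751 0.0488 1.4878]
stand [([0.587, 0.014, 0.055], 0.81)]
squeeze_point [([0.582, 0.008, 0.192], 0.88)]
handle [([0.583, 0.01, 0.197], 0.97)]
paddle [([0.581, 0.0, 0.238], 0.86)]
lock_lever [([0.624, 0.019, 0.243], 0.52)]
lever_pivot [([0.649, -0.132, 0.065], 0.6), ([0.625, 0.02, 0.243], 0.55)]
lever_tip [([0.624, 0.017, 0.245], 0.56)]
cup [([0.699, 0.04, 0.035], 0.86)]
jar [([0.496, 0.139, 0.057], 0.93)]
tip_box [([0.49, 0.138, 0.058], 0.5)]
pipette []
side 52.73391716803927 258.5903515730367 185.5808006003489 [[-0.9576, -0.2873, -0.0192], [-0.212, 0.7485, -0.6283], [0.1949, -0.5976, -0.7777]] [0.4981 0.2334 1.0414]
stand [([0.568, 0.009, 0.018], 0.81), ([0.571, 0.008, 0.214], 0.49)]
squeeze_point [([0.57, 0.008, 0.217], 0.58)]
handle [([0.57, 0.006, 0.22], 0.7), ([0.571, 0.01, 0.015], 0.69)]
paddle [([0.582, 0.001, 0.239], 0.98)]
lock_lever []
lever_pivot []
lever_tip [([0.614, 0.012, 0.237], 0.66)]
cup [([0.707, 0.03, 0.033], 0.59)]
jar [([0.478, 0.137, 0.074], 0.94), ([0.287, -0.393, 0.013], 0.69)]
tip_box [([0.66, -0.156, 0.067], 0.75)]
pipette [([0.286, -0.391, 0.017], 0.8)]
```

Run:
```python
import cv2
for c,(x0,x1,y0,y1) in {"scene":(130,390,80,275),"side":(100,400,60,285)}.items():
    im=cv2.imread(f"pics/{c}0.png")[y0:y1,x0:x1]
    cv2.imwrite(f"pics/{c}0z.png",cv2.resize(im,(780,585),interpolation=cv2.INTER_CUBIC))
```

```text
(no output)
```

View pics/scene0z.png

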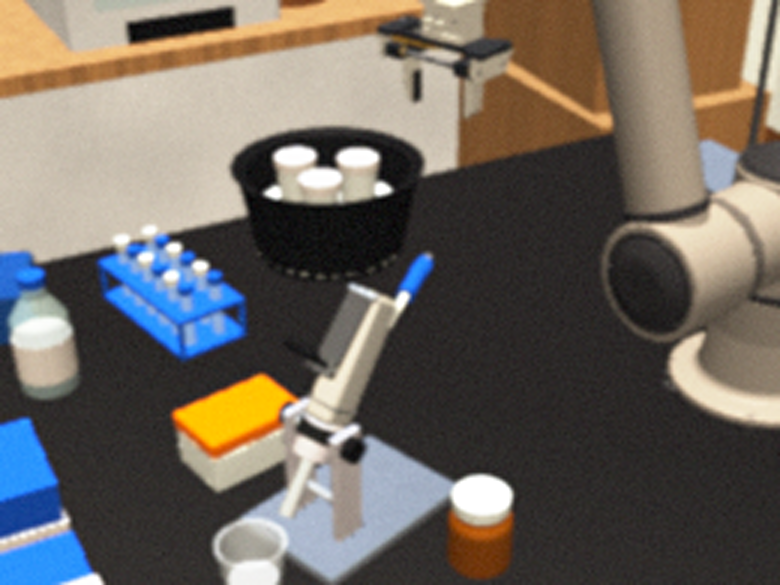

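View pics/side0z.png

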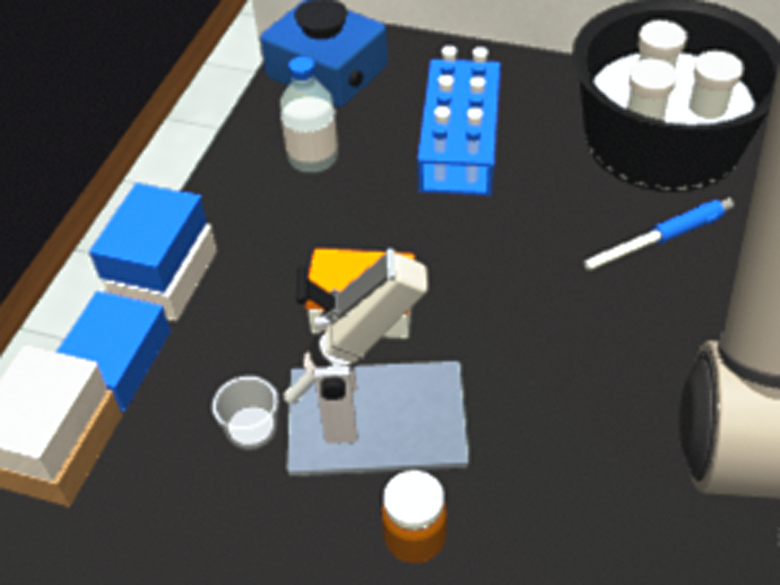

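The scene view shows the leaning grip, with the black lever at crop (305,350). The plate's corners are at about (457,490), (335,580) and (245,510). The side view shows the plate corners at crop (290,370), (460,362), (467,465) and (288,472), and the lever bar at (303,285). Next I fit the plate pose and the grip.

```bash
cat > h.py <<'E'
import numpy as np, cv2
from scipy.optimize import least_squares
def K(p):
    f=192/np.tan(np.radians(p["fovy"]/2)); return f
def proj(p,X):
    c=np.asarray(X)@np.asarray(p["R"]).T+np.asarray(p["t"]); f=K(p)
    return np.c_[f*c[...,0]/c[...,2]+p["cx"],f*c[...,1]/c[...,2]+p["cy"]]
def tri(ps,uvs):
    g=lambda X:np.concatenate([proj(p,X[None])[0]-uv for p,uv in zip(ps,uvs)])
    r=least_squares(g,[.6,0,.2]); return r.x,r.fun
E
python3 - <<'E'
from h import *; from cell import robot
P={c:robot.read_camera(c) for c in ("scene","side")}
side=np.array([(290,370),(460,362),(467,465),(288,468)])/2.6+[100,60]
scene=np.array([(457,488),(333,575)])/3+[130,80]
def corners(v):
    x,y,a=v; c,s=np.cos(a),np.sin(a)
    L=np.array([(.1,-.07),(-.1,-.07),(-.1,.07),(.1,.07)])
    return np.c_[x+c*L[:,0]-s*L[:,1],y+s*L[:,0]+c*L[:,1],np.full(4,.016)]
def res(v):
    C=corners(v); return np.r_[(proj(P["side"],C)-side).ravel(),(proj(P["scene"],C[[2,3]])-scene).ravel()]
r=least_squares(res,[.57,.01,.1]); print(r.x,r.fun.round(1))
np.save("plate.npy",r.x)
for n in ["lever_tip","lock_lever","paddle","handle"]:
    uv=[]
    for c in P:
        t=robot.trace(n,P[c])
        for d in t[:2]:
            ys,xs=np.nonzero(d["pixels"]); print(n,c,round(d["score"],2),len(xs),xs.mean().round(1),ys.mean().round(1),xs.min(),xs.max(),ys.min(),ys.max())
        if t: ys,xs=np.nonzero(t[0]["pixels"]);uv.append([xs.mean(),ys.mean()])
    if len(uv)==2: print(n,tri(P.values(),uv))
# bar & rear top: manual
print("bar",tri(P.values(),[np.array([302,350])/3+[130,80],np.array([303,285])/2.6+[100,60]]))
E
```

```text
[ 0.56444594 -0.00619385  0.32684377] [ 0.2 -0.9  0.1 -0.4  0.6 -0.6 -1.   1.1  1.5 -1.1 -0.9  1.1]
lever_tip side 0.65 126 219.8 171.6 214 228 163 178
paddle scene 0.82 351 242.0 192.1 226 255 176 206
paddle side 0.86 425 232.6 170.3 214 251 156 183
paddle side 0.58 4207 242.2 206.9 210 279 156 243
paddle (array([0.58186522, 0.0028075 , 0.23600548]), array([-0.63165662, -0.70851743,  0.18480617,  0.79591539]))
handle scene 0.67 1084 241.8 206.9 224 261 176 252
handle side 0.72 1327 237.3 179.7 210 263 157 213
handle side 0.59 376 233.2 167.1 218 257 156 189
handle (array([ 0.57884201, -0.01492118,  0.17564788]), array([-1.42046845, -1.5426767 ,  0.41170656,  1.79060763]))
bar (array([0.62144248, 0.01196898, 0.23708066]), array([-0.4993754 , -0.56748421,  0.15089517,  0.6473208 ]))
```

>>> apply_moves:
  motion: "100 0 0 -6 0 0 0; 100 0 0 -6 0 0 0; 100 0 0 -6 0 0 0; 100 4.5 -2.8 0 0 0 0; 100 4.5 -2.8 0 0 0 0; 100 4.5 -2.8 0 0 0 0; 100 4.5 -2.8 0 0 0 0; 100 4.5 -2.8 0 0 0 0; 100 4.5 -2.8 0 0 0 0; 100 4.5 -2.8 0 0 0 0; 100 4.5 -2.8 0 0 0 0; 100 4.5 -2.8 0 0 0 0; 100 4.5 -2.8 0 0 0 0; 100 4.5 -2.8 0 0 0 0; 100 4.5 -2.8 0 0 0 0"

```text
time: 3.58
tool_pos: [0.573, 0.0056, 0.4068]
tool_rot: [3.141, -0.0, 0.344]
contact_force: [1.5, -0.1, 1.1]
opening: 0.0917
grip_force: 0.0
```

>>> apply_moves:
  motion: "100 0 0 0 0 0 -0.173; 100 0 0 0 0 0 -0.173; 100 0 0 0 0 0 -0.173; 100 0 0 0 0 0 -0.173; 100 0 0 0 0 0 -0.173; 100 0 0 0 0 0 -0.173; 0 0 0 0 0 0 -0.173; 0 0 0 0 0 0 -0.173; 0 0 0 0 0 0 -0.173; 0 0 0 0 0 0 0"

```text
time: 4.82
tool_pos: [0.5721, 0.0041, 0.4066]
tool_rot: [-3.141, 0.0, 1.899]
contact_force: [-0.2, 0.6, 0.3]
opening: 0.0561
grip_force: 0.0
```

```bash
cat >> h.py <<'E'
from scipy.spatial.transform import Rotation as Ro
def wristcam(robot):
    s=robot.observe(); p=robot.read_camera("wrist")
    T=np.eye(4); T[:3,:3]=Ro.from_euler("xyz",s["tool_rot"]).as_matrix(); T[:3,3]=s["tool_pos"]
    C=np.linalg.inv(T@np.asarray(p["hand_eye"])); q=dict(p); q["R"]=C[:3,:3]; q["t"]=C[:3,3]
    return p,q
E
python3 - <<'E'
from h import *; from cell import robot
p,q=wristcam(robot)
print(np.round(p["hand_eye"],3).tolist())
v=np.load("plate.npy")
for n in ["lever_tip","lever_pivot","lock_lever","paddle","handle","squeeze_point","stand"]:
    print(n,[(np.round(d["centre"],3).tolist(),round(d["score"],2)) for d in robot.search_frame(n,p)[:2]])
for n in ["lever_tip","lock_lever","paddle","handle"]:
    for d in robot.trace(n,p)[:1]:
        ys,xs=np.nonzero(d["pixels"]); print(n,len(xs),xs.mean(),ys.mean(),cv2.minAreaRect(np.c_[xs,ys].astype(np.float32)))
cv2.imwrite("pics/w1.png",cv2.resize(p["img"][:,:,::-1],(768,576)))
E
```

```text
[[-0.001, -0.966, -0.258, 0.069], [1.0, -0.001, -0.0, 0.0], [-0.0, -0.258, 0.966, -0.158], [0.0, 0.0, 0.0, 1.0]]
lever_tip [([0.609, 0.01, 0.237], 0.62)]
lever_pivot [([0.612, 0.01, 0.237], 0.98)]
lock_lever [([0.613, 0.009, 0.236], 0.7)]
paddle [([0.583, 0.001, 0.245], 0.73)]
handle [([0.566, -0.0, 0.238], 0.6)]
squeeze_point [([0.573, -0.001, 0.234], 0.71)]
stand [([0.562, 0.009, 0.138], 0.61), ([0.708, 0.04, 0.017], 0.26)]
lever_tip 697 295.7288378766141 179.61692969870876 ((293.0, 181.0), (34.0, 30.0), 90.0)
lock_lever 770 294.9428571428571 179.3064935064935 ((293.0, 180.5), (35.0, 32.0), 90.0)
paddle 2124 264.74435028248587 180.9858757062147 ((265.9425048828125, 182.13719177246094), (34.85595703125, 84.08002471923828), 86.18592071533203)
handle 4045 256.9829419035847 175.46229913473425 ((255.83718872070312, 174.822021484375), (51.63328552246094, 110.17675018310547), 86.9471206665039)
```

View pics/w1.png

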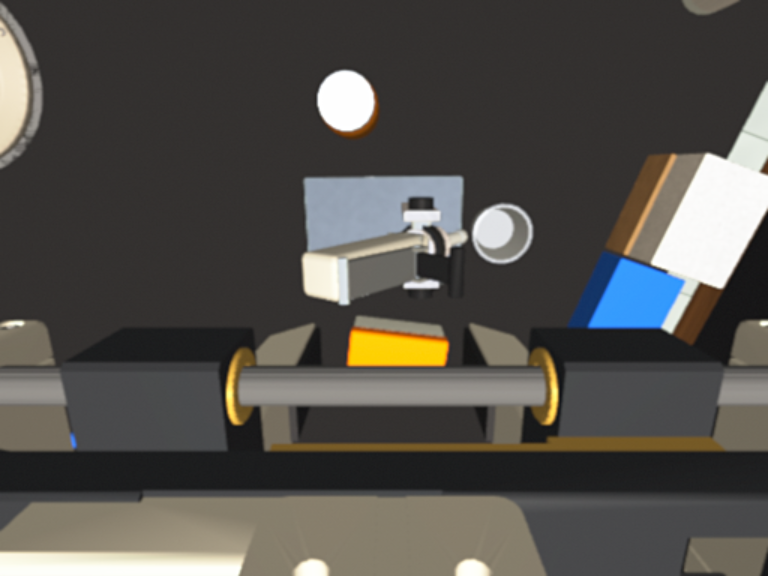

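The wrist view is aligned with the stand. The rear-end face corners are at (303,255), (338,258), (343,304) and (306,294), the lever bar is at (456,272), and the plate's far corners are at (304,178) and (462,177). Next I fit the handle.

```bash
cat > fit.py <<'E'
from h import *; from cell import robot
P={c:robot.read_camera(c) for c in ("scene","side")}; _,P["wrist"]=wristcam(robot)
c35,s35=np.cos(np.radians(35)),np.sin(np.radians(35))
def S(v,L):
    L=np.atleast_2d(L); c,s=np.cos(v[2]),np.sin(v[2])
    return np.c_[v[0]+c*L[:,0]-s*L[:,1],v[1]+s*L[:,0]+c*L[:,1],L[:,2]]
def H(v,L): # handle coords -> world ; v[3],v[4] = O x,z in stand
    L=np.atleast_2d(L); return S(v,np.c_[v[3]+c35*L[:,0]-s35*L[:,2],L[:,1],v[4]+s35*L[:,0]+c35*L[:,2]])
E
cat > f1.py <<'E'
from fit import *
sd=lambda a:np.array(a)/2.6+[100,60]; sc=lambda a:np.array(a)/3+[130,80]; w=lambda a:np.array(a)/1.5
pl=lambda *a:[(x*.1,y*.07,.016) for x,y in a]
rear=[(-.019,.018,.15),(-.019,-.018,.15),(.019,.018,.15),(.019,-.018,.15)]
obs=[("side",S,pl((1,-1),(-1,-1),(-1,1),(1,1)),sd([(290,370),(460,362),(467,465),(288,468)])),
("scene",S,pl((-1,1),(1,1)),sc([(457,488),(333,575)])),
("wrist",S,pl((-1,1),(1,1)),w([(304,178),(462,177)])),
("wrist",H,rear,w([(303,255),(306,294),(338,258),(343,304)]))]
def res(v): return np.concatenate([(proj(P[c],g(v,L))-uv).ravel() for c,g,L,uv in obs])
r=least_squares(res,[.564,-.006,.327,.03,.134]); v=r.x; np.save("v.npy",v); print(v.round(4),r.fun.round(1))
uvb=[sc((302,350)),sd((303,285)),w((456,272))]
X,e=tri([P["scene"],P["side"],P["wrist"]],uvb); print("bar",X.round(4),e.round(1))
f=np.array([np.cos(v[2]),np.sin(v[2])]); d=X[:2]-v[:2]; print("bar stand fwd/lat",d@f,d@[-f[1],f[0]])
pv=H(v,(.038,0,.066))[0]; print("pivot guess",pv, "tip pred", pv+[.024*f[0],.024*f[1],.037],"rear",H(v,(0,0,.15)),"sq",H(v,(.006,0,.1)))
for c,z,o,k in (("scene","pics/scene0z.png",(130,80),3),("side","pics/side0z.png",(100,60),2.6)):
    im=cv2.imread(z)
    for L in rear+[(-.019,.018,.012),(.019,.018,.012),(.019,-.018,.012)]:
        u=(proj(P[c],H(v,L))[0]-o)*k; cv2.circle(im,tuple(int(a) for a in u),3,(0,255,0),-1)
    u=(proj(P[c],X[None])[0]-o)*k; cv2.circle(im,tuple(int(a) for a in u),3,(0,0,255),-1)
    globals()[c]=im[150:450,180:580]
cv2.imwrite("pics/ov.png",np.hstack([scene,side]))
E
python3 f1.py
```

```text
[ 0.5657 -0.0087  0.3367  0.0435  0.1274] [-0.1 -1.3 -0.3 -1.4  0.6 -1.8 -0.9  0.5  0.7 -1.7 -1.3  0.8 -1.  -0.2
  0.5 -0.4 -0.1 -2.2 -0.2  1.6  1.2 -0.7 -0.9  0.3]
bar [0.6228 0.0121 0.2376] [-0.9 -0.6 -0.4  0.4 -0.4 -0.2]
bar stand fwd/lat 0.060799028425793676 0.0007793436939433772
pivot guess [0.60036383 0.00342394 0.2033098 ] tip pred [0.62301603 0.01135349 0.2403098 ] rear [[ 0.52550945 -0.02277935  0.25032267]] sq [[ 0.55721662 -0.01168004  0.21280652]]
```

View pics/ov.png

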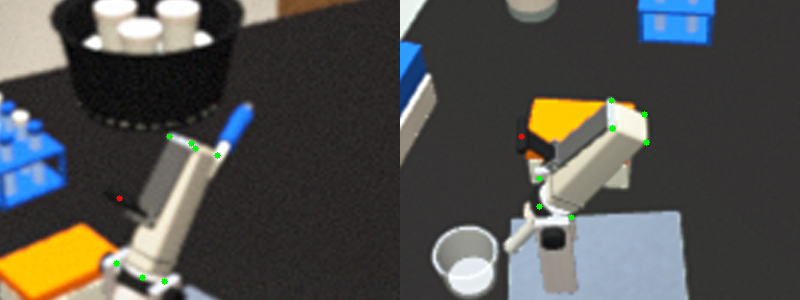

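>>> apply_moves:
  motion: "0 -0.9 6 0 0 0 0; 0 0 0 4.7 0 0 0; 0 0 0 4.7 0 0 0; 0 0 0 4.7 0 0 0; 0 0 0 0 0 0 0; 0 0 0 0.4 0 0 0; 0 0 0 0.4 0 0 0; 0 0 0 0.4 0 0 0; 0 0 0 0.4 0 0 0; 0 0 0 0.4 0 0 0; 0 0 0 0.4 0 0 0; 0 0 0 0.4 0 0 0"
  force: 20

```text
time: 7.08
tool_pos: [0.632, 0.015, 0.2377]
tool_rot: [3.141, 0.0, 1.901]
contact_force: [-0.3, 0.2, 1.3]
opening: 0.0009
grip_force: 0.7
```

>>> apply_moves:
  motion: "0 0 0 0.4 0 0 0; 0 0 0 0.4 0 0 0; 0 0 0 0.4 0 0 0; 0 0 0 0.4 0 0 0; 0 0 0 0.4 0 0 0; 0 0 0 0.4 0 0 0; 0 0 0 0.4 0 0 0; 0 0 0 0.2 0 0 0"

```text
time: 8.07
tool_pos: [0.6372, 0.0167, 0.2104]
tool_rot: [3.126, 0.003, 1.901]
contact_force: [18.0, 7.1, 6.0]
opening: 0.0007
grip_force: 8.3
```

Run:
```python
from cell import robot
import cv2,numpy as np
a=robot.read_camera("scene")["img"][130:250,180:290]; b=robot.read_camera("side")["img"][110:230,170:280]
cv2.imwrite("pics/l1.png",cv2.resize(np.hstack([a,b])[:,:,::-1],None,fx=3.6,fy=3.6,interpolation=cv2.INTER_CUBIC))
```

```text
(no output)
```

View pics/l1.png

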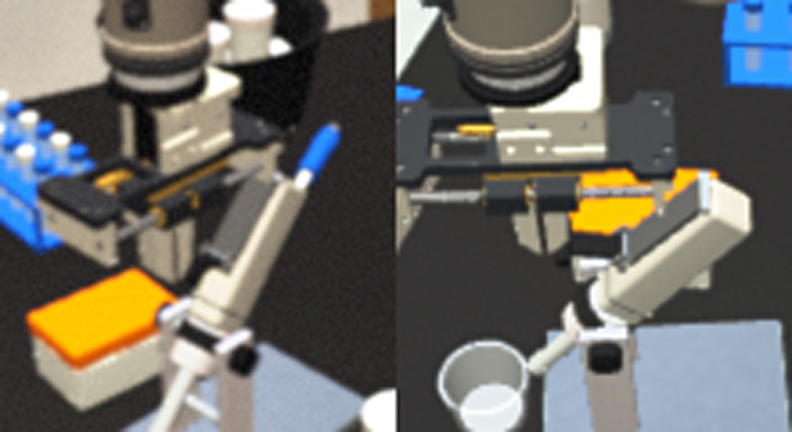

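The picture doesn't settle it. The tool is being pushed forward with 18 N, and the dark lever at about (600,250) may sit behind the fingertips at (540,250), or the body may be touching the rear end. I'll raise the tool a little and check.

>>> apply_moves:
  motion: "0 0 0 -0.5 0 0 0; 0 0 0 -0.5 0 0 0; 0 0 0 -1 0 0 0; 0 0 0 -2.5 0 0 0; 0 0 0 -5 0 0 0; 0 0 0 -4.5 0 0 0; 0 0 -6 0 0 0 0; 0 0.9 0 0 0 0 0"

```text
time: 9.18
tool_pos: [0.5685, 0.0032, 0.3468]
tool_rot: [-3.137, -0.001, 1.899]
contact_force: [0.5, 0.9, -0.2]
opening: 0.0005
grip_force: 0.0
```

Run:
```python
from h import *; from cell import robot
s=robot.observe(); print(s["tool_pos"],s["contact_force"])
p,q=wristcam(robot); c=robot.read_camera("side")
b=cv2.resize(c["img"][110:230,170:290],(480,480),interpolation=cv2.INTER_CUBIC)
a=cv2.resize(p["img"][110:220,190:270+40],(480,440),interpolation=cv2.INTER_CUBIC); a=np.vstack([a,np.zeros((40,480,3),np.uint8)])
cv2.imwrite("pics/l2.png",np.hstack([a,b])[:,:,::-1][:, :800])
```

```text
[0.56850269 0.00318904 0.34681731] [ 0.54170865  0.88834972 -0.23379422]
```

View pics/l2.png

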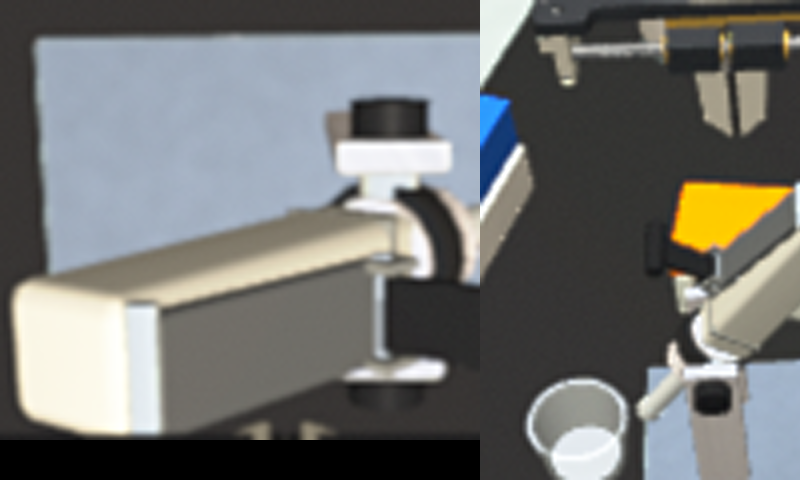

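The lever is still nearly upright. The fingertips taper, so they slipped down in front of the bar. I'll yaw the gripper 90° so its long body clears the grip, and press nearer the pivot.

>>> apply_moves:
  motion: "0 0 0 0 0 0 0.1745; 0 0 0 0 0 0 0.1745; 0 0 0 0 0 0 0.1745; 0 0 0 0 0 0 0.1745; 0 0 0 0 0 0 0.1745; 0 0 0 0 0 0 0.1745; 0 0 0 0 0 0 0.1745; 0 0 0 0 0 0 0.1745; 0 0 0 0 0 0 0.1745; 0 5.4 0.9 0 0 0 0; 0 0 0 4.5 0 0 0; 0 0 0 4 0 0 0; 0 0 0 0 0 0 0; 0 0 0 0.4 0 0 0; 0 0 0 0.4 0 0 0; 0 0 0 0.4 0 0 0; 0 0 0 0.4 0 0 0; 0 0 0 0.4 0 0 0; 0 0 0 0.4 0 0 0"

```text
time: 11.65
tool_pos: [0.6261, 0.013, 0.2385]
tool_rot: [3.142, 0.0, 0.33]
contact_force: [-0.6, -0.0, -0.1]
opening: 0.0006
grip_force: 0.0
```

>>> apply_moves:
  motion: "0 -0.4 0 0 0 0 0; 0 0 0 0.3 0 0 0; 0 0 0 0.4 0 0 0; 0 0 0 0.4 0 0 0; 0 0 0 0.4 0 0 0"

```text
time: 12.28
tool_pos: [0.6229, 0.0119, 0.2239]
tool_rot: [3.141, -0.002, 0.33]
contact_force: [2.0, 0.7, 2.3]
opening: 0.0005
grip_force: 1.1
```

Run:
```python
from cell import robot
import cv2,numpy as np
a=robot.read_camera("scene")["img"][150:240,190:290]; b=robot.read_camera("side")["img"][130:220,180:280]
cv2.imwrite("pics/l3.png",cv2.resize(np.hstack([a,b])[:,:,::-1],None,fx=4,fy=4,interpolation=cv2.INTER_CUBIC))
```

```text
(no output)
```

View pics/l3.png

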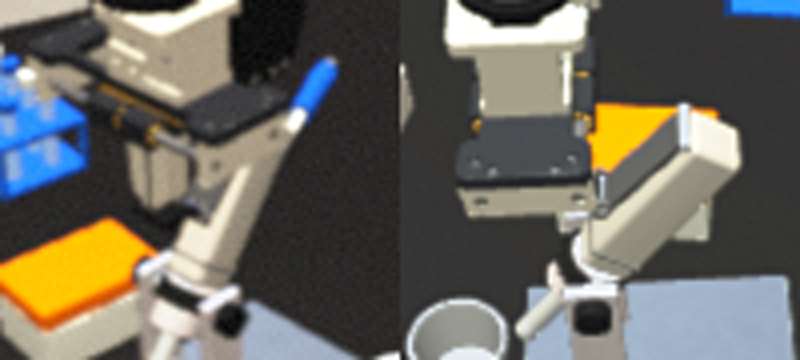

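The lever now folds down under the fingertips (dark bar at about (180,200) in the left half), with a small force. I'll keep pressing.

>>> apply_moves:
  motion: "0 0.2 0 0.4 0 0 0; 0 0.2 0 0.4 0 0 0; 0 0.2 0 0.4 0 0 0; 0 0.2 0 0.4 0 0 0"

```text
time: 12.88
tool_pos: [0.6298, 0.0144, 0.2072]
tool_rot: [-3.141, 0.001, 0.33]
contact_force: [-0.7, 0.4, 2.1]
opening: 0.0005
grip_force: 0.6
```

>>> apply_moves:
  motion: "0 0.1 0 0.4 0 0 0; 0 0.1 0 0.4 0 0 0; 0 0 0 0.3 0 0 0"

```text
time: 13.25
tool_pos: [0.6318, 0.0149, 0.1965]
tool_rot: [3.141, 0.0, 0.33]
contact_force: [-1.4, 0.3, 1.9]
opening: 0.0006
grip_force: 0.8
```

>>> apply_moves:
  motion: "0 0 0 0.3 0 0 0; 0 0 0 0.3 0 0 0"

```text
time: 13.5
tool_pos: [0.6319, 0.015, 0.1906]
tool_rot: [3.141, -0.0, 0.33]
contact_force: [-0.5, -0.1, 1.9]
opening: 0.0004
grip_force: 0.7
```

>>> apply_moves:
  motion: "0 0 0 0.2 0 0 0; 0 0 0 0 0 0 0"

```text
time: 13.75
tool_pos: [0.6318, 0.015, 0.1886]
tool_rot: [3.142, 0.0, 0.33]
contact_force: [-0.2, -0.7, 1.9]
opening: 0.0006
grip_force: 0.8
```

>>> apply_moves:
  motion: "0 0 0 0.3 0 0 0; 0 0 0 0.3 0 0 0"

```text
time: 14.0
tool_pos: [0.6317, 0.0149, 0.1827]
tool_rot: [3.141, 0.0, 0.33]
contact_force: [-1.9, -1.0, 4.4]
opening: 0.0004
grip_force: 2.0
```

>>> apply_moves:
  motion: "0 0 0 0.3 0 0 0; 0 0 0 0.2 0 0 0"

```text
time: 14.25
tool_pos: [0.6313, 0.0147, 0.1782]
tool_rot: [3.141, 0.001, 0.33]
contact_force: [-5.2, -1.6, 8.7]
opening: 0.0005
grip_force: 4.3
```

>>> apply_moves:
  motion: "0 0 0 -1 0 0 0; 0 0 0 -3 0 0 0; 0 0 0 -6 0 0 0; 100 -2 0 -6 0 0 0; 100 -4 -0.8 -6 0 0 0; 100 0 0 0 0 0 -0.1745; 100 0 0 0 0 0 -0.1745; 100 0 0 0 0 0 -0.1745; 100 0 0 0 0 0 -0.1745; 100 0 0 0 0 0 -0.1745; 100 0 0 0 0 0 -0.1745; 100 0 0 0 0 0 -0.1745; 100 0 0 0 0 0 -0.1745; 100 0 0 0 0 0 -0.1745; 100 0 0 0 0 0 0"

```text
time: 16.12
tool_pos: [0.5783, 0.0041, 0.3887]
tool_rot: [3.142, -0.0, 1.899]
contact_force: [-0.4, 0.0, 0.4]
opening: 0.0914
grip_force: 0.0
```

Run:
```python
from h import *; from cell import robot
s=robot.observe(); print(s["tool_pos"],s["tool_rot"],s["qpos"])
p,q=wristcam(robot); c=robot.read_camera("side")
b=cv2.resize(c["img"][130:220,190:280],(400,400),interpolation=cv2.INTER_CUBIC)
a=cv2.resize(p["img"][110:220,190:320],(400,338),interpolation=cv2.INTER_CUBIC); a=np.vstack([a,np.zeros((62,400,3),np.uint8)])
cv2.imwrite("pics/l4.png",np.hstack([a,b])[:,:,::-1])
cv2.imwrite("pics/w4raw.png",p["img"][:,:,::-1])
```

```text
[0.57831303 0.00406929 0.38867592] [ 3.14157826e+00 -1.16454064e-04  1.89934361e+00] [-1.25517612e-01  3.87174924e-01  1.02216907e+00  1.12430643e-04
  1.73228680e+00 -4.54046817e-01]
```

View pics/l4.png

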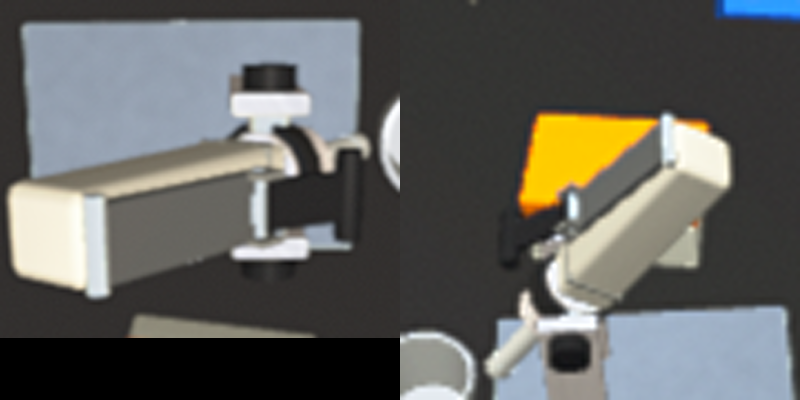

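The lever is forward, with its bar at left (347,195) and right (510,240). Next I triangulate the bar to check the lever angle and work out the squeeze pose.

```bash
cat > t.py <<'E'
from fit import *
v=np.load("v.npy")
X,e=tri([P["wrist"],P["side"]],[np.array([302.8,173.5]),np.array([214.75,184])]); print("bar",X.round(4),e.round(1))
f=np.array([np.cos(v[2]),np.sin(v[2])]); d=X[:2]-v[:2]; print("stand fwd/lat/z",d@f,d@[-f[1],f[0]],X[2])
print("before: fwd .0608 z .2376")
# candidates of lever angle: pivot=before-(.024,.037)
for th in (0,-10,-20,-29): print(th, .0368+.044*np.cos(np.radians(th)), .2006+.044*np.sin(np.radians(th)))
# refit rear in wrist
w=lambda a:np.array(a)*[130/400,110/338]+[190,110]
rear=[(-.019,.018,.15),(-.019,-.018,.15),(.019,.018,.15),(.019,-.018,.15)]
uv=w([(8,184),(14,278),(84,195),(87,294)])
print("rear pred",proj(P["wrist"],H(v,rear)).round(1).tolist(),uv.round(1).tolist())
E
cat > t2.py <<'E'
from fit import *
v=np.load("v.npy"); s=robot.observe()
R=Ro.from_euler("xyz",s["tool_rot"]).as_matrix(); p0=np.array(s["tool_pos"])
ey=H(v,(1,0,0))[0]-H(v,(0,0,0))[0]; ez=-(H(v,(0,0,1))[0]-H(v,(0,0,0))[0]); Rt=np.c_[np.cross(ey,ez),ey,ez]
print("rotvec tool",Ro.from_matrix(R.T@Rt).as_rotvec().round(3))
for zz in (.21,.175,.150,.089):
    T=H(v,(.006,0,zz))[0]; print(zz,T.round(4),"tool-shift now(cm)",(R.T@(T-p0)*100).round(2),"in leaned(cm)",(Rt.T@(T-p0)*100).round(2))
E
python3 t.py; python3 t2.py
```

```text
bar [0.6325 0.0146 0.182 ] [-0.1 -0.  -0.2 -0. ]
stand fwd/lat/z 0.07076787961946239 -7.093708651064527e-05 0.1820093232910172
before: fwd .0608 z .2376
0 0.0808 0.2006
-10 0.08013154113253715 0.19295948018265507
-20 0.07814647531457997 0.18555111369367058
-29 0.07528326711413341 0.17926837670916118
rear pred [[193.2, 169.2], [195.5, 200.6], [218.7, 173.0], [220.4, 206.4]] [[192.6, 169.9], [194.6, 200.5], [217.3, 173.5], [218.3, 205.7]]
rotvec tool [-0.611  0.002 -0.007]
0.21 [ 0.4977 -0.0325  0.3029] tool-shift now(cm) [-0.85 -8.81  8.58] in leaned(cm) [ -0.78 -12.14   1.97]
0.175 [ 0.5166 -0.0259  0.2742] tool-shift now(cm) [-0.83 -6.8  11.44] in leaned(cm) [ -0.78 -12.14   5.47]
0.15 [ 0.5301 -0.0212  0.2538] tool-shift now(cm) [-0.82 -5.37 13.49] in leaned(cm) [ -0.78 -12.14   7.97]
0.089 [ 0.5632 -0.0096  0.2038] tool-shift now(cm) [-0.79 -1.87 18.49] in leaned(cm) [ -0.78 -12.14  14.07]
```

The bar is at the fully-forward position (z = 0.182). Now I lean the tool, line it up behind the grip and slide on.

>>> apply_moves:
  motion: "100 0 0 0 -0.153 0 0; 100 0 0 0 -0.153 0 0; 100 0 0 0 -0.153 0 0; 100 0 0 0 -0.152 0 0; 100 -0.4 -6 0 0 0 0; 100 -0.4 -6.1 0 0 0 0; 100 0 0 0 0 0 0; 100 0 0 2 0 0 0; 100 0 0 2 0 0 0; 100 0 0 0 0 0 0"
  force: 25

```text
time: 17.77
tool_pos: [0.5096, -0.0279, 0.2865]
tool_rot: [2.531, -0.001, 1.902]
contact_force: [0.3, -0.7, 0.4]
opening: 0.0918
grip_force: 0.0
```

```bash
python3 t2.py
python3 - <<'E'
from cell import robot
import cv2,numpy as np
b=robot.read_camera("side")["img"][90:230,180:330]; w=robot.read_camera("wrist")["img"][60:260,130:380]
cv2.imwrite("pics/s5.png",np.hstack([cv2.resize(b,(400,373)),cv2.resize(w,(400,373))])[:,:,::-1])
E
```

```text
rotvec tool [ 0.001  0.005 -0.005]
0.21 [ 0.4977 -0.0325  0.3029] tool-shift now(cm) [-0.01 -0.14 -1.96] in leaned(cm) [-0.   -0.14 -1.96]
0.175 [ 0.5166 -0.0259  0.2742] tool-shift now(cm) [ 0.   -0.14  1.54] in leaned(cm) [-0.   -0.14  1.54]
0.15 [ 0.5301 -0.0212  0.2538] tool-shift now(cm) [ 0.01 -0.15  4.04] in leaned(cm) [-0.   -0.14  4.04]
0.089 [ 0.5632 -0.0096  0.2038] tool-shift now(cm) [ 0.04 -0.16 10.14] in leaned(cm) [-0.   -0.14 10.14]
```

View pics/s5.png

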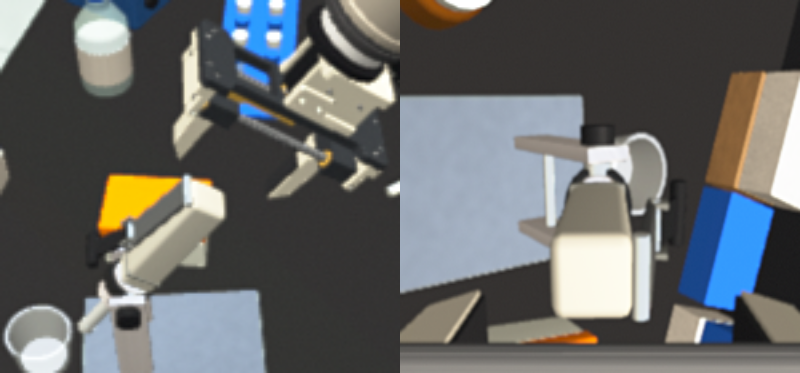

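The jaws are lined up: the grip plus paddle spans 552 to 650 and sits centred between the fingers. Now I slide on.

>>> apply_moves:
  motion: "100 0 -0.1 2 0 0 0; 100 0 0 2 0 0 0; 100 0 0 2 0 0 0; 100 0 0 1.5 0 0 0; 100 0 0 1 0 0 0; 100 0 0 0.8 0 0 0; 100 0 0 0.5 0 0 0; 100 0 0 0 0 0 0"

```text
time: 19.02
tool_pos: [0.5613, -0.0103, 0.2055]
tool_rot: [2.531, -0.0, 1.901]
contact_force: [-0.6, 0.0, -0.5]
opening: 0.0919
grip_force: 0.0
```

```bash
python3 t2.py | tail -1
python3 - <<'E'
from cell import robot
import cv2,numpy as np
a=robot.read_camera("scene")["img"][130:230,190:300]; b=robot.read_camera("side")["img"][110:210,190:300]
cv2.imwrite("pics/s6.png",cv2.resize(np.hstack([a,b])[:,:,::-1],None,fx=3.6,fy=3.6,interpolation=cv2.INTER_CUBIC))
E
```

```text
0.089 [ 0.5632 -0.0096  0.2038] tool-shift now(cm) [0.02 0.04 0.3 ] in leaned(cm) [0.02 0.04 0.3 ]
```

View pics/s6.png

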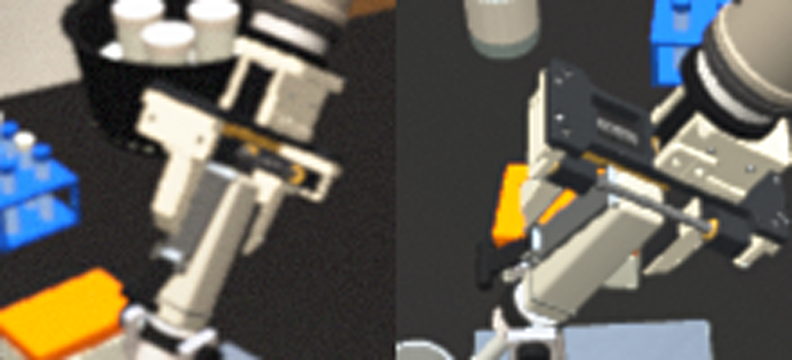

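The fingers straddle the grip on both sides with nothing touching. Now I squeeze.

>>> apply_moves:
  motion: "100 0 0 0.2 0 0 0; 45 0 0 0 0 0 0; 45 0 0 0 0 0 0; 45 0 0 0 0 0 0; 45 0 0 0 0 0 0; 30 0 0 0 0 0 0; 30 0 0 0 0 0 0; 30 0 0 0 0 0 0; 30 0 0 0 0 0 0; 30 0 0 0 0 0 0; 30 0 0 0 0 0 0; 30 0 0 0 0 0 0; 30 0 0 0 0 0 0"
  force: 30

```text
time: 20.9
tool_pos: [0.5612, -0.0104, 0.2031]
tool_rot: [2.533, 0.0, 1.901]
contact_force: [-7.2, -5.4, 1.4]
opening: 0.0461
grip_force: 29.9
```

>>> apply_moves:
  motion: "30 0 0 0 0 0 0; 30 0 0 0 0 0 0; 30 0 0 0 0 0 0; 30 0 0 0 0 0 0; 30 0 0 0 0 0 0; 30 0 0 0 0 0 0; 30 0 0 0 0 0 0; 30 0 0 0 0 0 0; 30 0 0 0 0 0 0; 30 0 0 0 0 0 0; 30 0 0 0 0 0 0; 30 0 0 0 0 0 0; 30 0 0 0 0 0 0; 30 0 0 0 0 0 0"
  force: 40

```text
time: 22.65
tool_pos: [0.5611, -0.0104, 0.203]
tool_rot: [2.533, 0.0, 1.902]
contact_force: [-7.0, -4.9, 1.1]
opening: 0.0459
grip_force: 39.9
```

Run:
```python
from cell import robot
import cv2,numpy as np
a=robot.read_camera("scene")["img"][130:230,190:300]; b=robot.read_camera("side")["img"][110:210,190:300]
cv2.imwrite("pics/s7.png",cv2.resize(np.hstack([a,b])[:,:,::-1],None,fx=3.6,fy=3.6,interpolation=cv2.INTER_CUBIC))
```

```text
(no output)
```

View pics/s7.png

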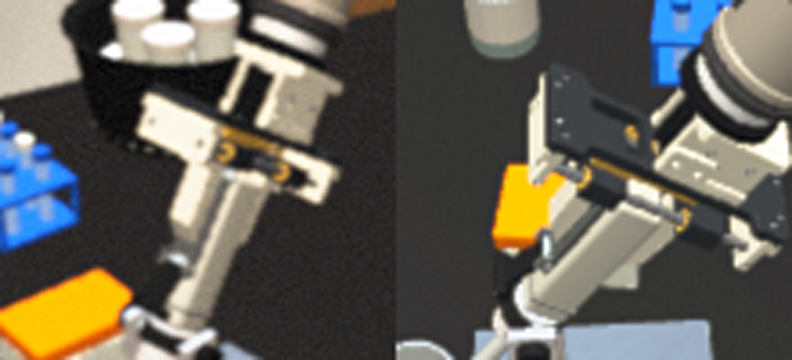

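The paddle is fully in: the opening is 46 mm against a hard stop, and it has been held for over 1.75 s. The left-hand view shows it flush with the grip. Now I release and withdraw.

>>> apply_moves:
  motion: "60 0 0 0 0 0 0; 80 0 0 0 0 0 0; 100 0 0 0 0 0 0; 100 0 0 0 0 0 0; 100 0 0 0 0 0 0; 100 0 0 0 0 0 0; 100 0 0 -0.5 0 0 0; 100 0 0 -2 0 0 0; 100 0 0 -3 0 0 0; 100 0 0 -4 0 0 0; 100 0 0 -5 0 0 0; 100 0 0 -5 0 0 0; 100 0 0 0 0 0 0; 100 0 0 0 0 0 0; 100 0 0 0 0 0 0; 100 0 0 0 0 0 0"

```text
time: 24.75
tool_pos: [0.4565, -0.0458, 0.3627]
tool_rot: [2.532, -0.002, 1.902]
contact_force: [-0.5, -0.5, -1.3]
opening: 0.0918
grip_force: 0.0
```

Run:
```python
from cell import robot
import cv2,numpy as np
a=robot.read_camera("scene")["img"][130:290,150:310]; b=robot.read_camera("side")["img"][110:270,160:320]
cv2.imwrite("pics/s8.png",cv2.resize(np.hstack([a,b])[:,:,::-1],None,fx=2.5,fy=2.5,interpolation=cv2.INTER_CUBIC))
```

```text
(no output)
```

View pics/s8.png

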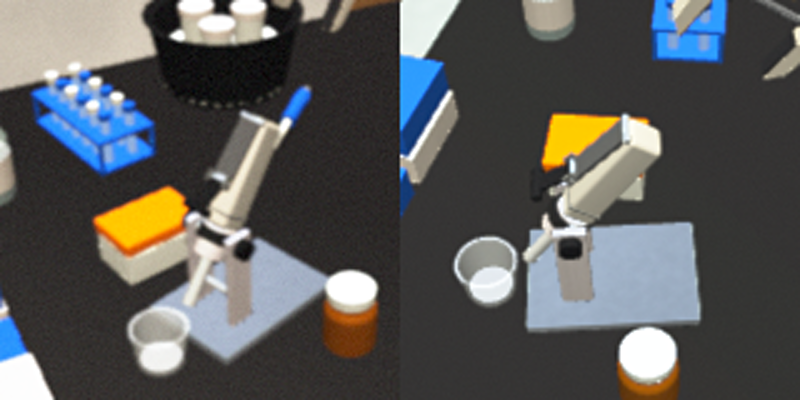

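The lever is still forward (bar at right (537,185)), the paddle has sprung out, and the cup, jar, tip box and pipette look untouched.

```bash
python3 -c "
from cell import robot
print(robot.hand_in())"
```

```text
the job is handed in; nothing more can be done
None
```

The job is handed in: lever left fully forward, paddle squeezed fully in for over 1.75 s and then released, nothing standing about seen to move; on a first try the fingers slipped past the lever and pushed on it with about 19 N before I pressed it properly.

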